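# Reset and lock the stop of a slicing guide

## Robot

A 6-joint arm with a two-finger parallel gripper is mounted at the origin on a cart in front of the work surface, level with it; the furniture and walls round the work are solid. World frame = base frame: x ahead of the robot, y to its left, z up, the work surface at z = 0. Lengths are in m, angles in rad, forces in N, time in s.
With the tool pointing down it reaches from about 0.3 to 0.95 m from the base axis. Payload 3.1 kg.
Tool frame: the origin (TCP) lies midway between the tips of the shut fingers; the grasp point (between the pads) lies 19 mm behind it (grip_depth is the z of the grasp point in the tool frame, in m); z points along the fingers, y is the line along which they close (so a half turn about z gives the same grasp; the last joint's range is limited). The gripper opens to 85 mm and grips with 20 to 120 N. Pads are 22 mm wide; open, the fingers measure 114 mm over their backs; the gripper's body (76 mm by 85 mm) begins 54 mm behind the grasp point. The pads swing forward as they close: fully open they stand 13 mm farther back than shut.
Start: joints at [-1.275, 0.308, 1.634, -0, 1.2, -0.07], TCP at [0.224, -0.584, 0.231] pointing down, gripper open.
Joint ranges: [-3.06, 3.06], [-0.79, 1.96], [0.05, 2.63], [-1.19, 4.34], [0.05, 2.64], [-2.94, 2.94]. Speed limits (rad/s): [2.79, 2.79, 3.14, 3.14, 3.14, 3.14].

## Interface

Orientations are given as [roll, pitch, yaw] about the fixed x, y, z axes, in that order (R = Rz(yaw) Ry(pitch) Rx(roll)).
In Python, from plant import move_ptp, move_l, move_j, gripper_to, pause, inverse_kinematics, camera, PlanningError, sign_off, read_time_s, read_q, read_joint_velocities, read_tau, read_tcp_pos, read_tcp_rot, read_contact_force, read_wrist_torque, read_gripper_width, read_gripper_force, grip_depth gives the robot as it stands. Calls block until the motion is done:
- move_ptp(position, orientation): joint-space move of the TCP to a pose.
- move_l(position, attitude=None, speed=0.15, force_limit=None): straight line of the TCP; attitude=None keeps the orientation; speed is the mean speed in m/s. With force_limit (N) it stops when the force on the tool has changed by that much, and returns True; else False.
- move_j(angles): joint-space move.
- gripper_to(opening, squeeze=None): opening from 0.0 (shut) to 1.0 (fully open); squeeze is the grip in N (None keeps the last); returns when the fingers have stopped.
- pause(seconds).
- inverse_kinematics(position, orientation): joint angles nearest the present ones, or None.
- camera(name): name is "scene" or "top" or "wrist"; returns a dict with "color" (384x512x3 uint8, blue, green, red), "fx", "fy", "cx", "cy" (pixels), "distortion" ([k1, k2, p1, p2, k3] as OpenCV has them; the pictures are not rectified), "world_from_camera" (4x4, takes a point from camera to world coordinates). Camera axes: x right, y down, z forward; pixel columns grow to the right and rows downward; lengths in m; the calibration is good to about 2 mm. A picture is of the moment at which its call begins. There is no depth.
A pose or a line that the arm cannot do raises PlanningError and nothing moves.
- sign_off(): hands the job in; it is judged then, once.
Readings, each from a call of its own:
- read_time_s(): time.
- read_q(): joint angles.
- read_joint_velocities(): joint speeds.
- read_tau(): joint torques, N m.
- read_tcp_pos(): TCP position.
- read_tcp_rot(): TCP orientation.
- read_contact_force(): force on the tool from outside, world axes, zero at the start.
- read_wrist_torque(): the same for the moment, N m.
- read_gripper_width(): opening from 0.0 (shut) to 1.0 (fully open).
- read_gripper_force(): force on a finger pad.
Only numpy, scipy, OpenCV 4.12 (cv2) and the standard library are available. Lean on these libraries where they do the work, as an engineer would, in place of code of your own. Each camera call takes 0.05 s, during which the arm holds its last target. There are 200 camera calls.

## Task

Set the slicing guide to its other length: swing the lever of the jam nut counter-clockwise by at least 30 degrees so that the nut is well loose, turn the two-armed adjuster handle above it until the stop's pointer is in line with the arrow tab (not the square one), then swing the nut's lever back clockwise until it is fully tight. Never force the adjuster round while the nut is tight, move the stop only by the adjuster and not by pushing on it, and leave the tin, jar and bowl where they stand.

Things in the scene. Friction and masses are not known exactly. Their poses are not given: they have to be found in the camera images.
- guide: the slicing guide: a wooden board 200 x 300 x 18 mm fixed on the worktop, with metal hardware on top. Origin at the centre of its underside; its x axis points away from the robot (with some yaw), y (along the 300 mm) to the left, z up. The adjuster and jam nut share one upright axis at x = -20 mm, y = -80 mm of this frame; the stop is at its left half; the near edge (x = -100 mm) carries the two tabs
- nut (a joint): jam nut angle in rad about the upright axis: 0 = tight against its end stop (found within 0.04 of it), grows counter-clockwise seen from above as it loosens, to 0.9 at the other end stop. Below 0.2 it jams the adjuster, which must not then be turned (it could be forced round, spoiling the thread); above 0.3 the adjuster is free. It stays where it is left; pushing its lever end takes about 5 to 7 N
- nut_grip (a point): the upright black knob at the end of the jam nut's lever, 16 to 20 mm thick, 85 mm from the upright axis; it reaches from 30 to 64 mm above the worktop, the lever bar (12 mm thick) has its middle at 37 mm. This point is on the knob's axis, 52 mm above the worktop. Tight, the lever points 236 degrees counter-clockwise from the guide's +x (to the right and a little towards the robot); it swings under the adjuster's handle arms without touching them
- adjuster (a joint): angle of the adjuster spindle in rad, counter-clockwise from above positive, range -2.75 to 2.75, 0 as found. Turning it moves the stop 15 mm per rad: counter-clockwise moves the stop to the guide's +y (left), clockwise to -y. It stays where it is left; with the nut loose a push of about 9 N at 40 mm from the axis turns it
- adjuster_axis (a point): middle of the adjuster's handle, on the upright axis, 73 mm above the worktop. The hub is 28 mm in diameter, top 82 mm above the worktop
- handle_end (a point): ball (17 mm) at the end of one of the two opposite handle arms, the one that points to the robot as found, 48 mm from the axis, 73 mm above the worktop; the arms are bars 12 mm thick, from 67 to 79 mm above the worktop, with nothing but the nut's lever knob (top 64 mm, 85 mm from the axis) below or beside them
- pointer (a point): tip of the stop's steel pointer, 30 mm above the worktop. The stop is a dark wooden bar 175 mm long (along the guide's x), 16 mm thick, 66 mm high over the worktop, that slides along the guide's y, 42 mm each way from where it was found; the pointer (4 mm wide) is at its near end
- arrow_tab_mark (a point): tip of the raised arrowhead on the arrow tab, a fixed steel clip 28 mm wide on the near edge of the board, 21 to 33 mm left or right of the pointer; the arrow is made of two slanting bars that meet towards the stop. Its x and y axes are those of the guide. The pointer is in line with it when both have the same y in the guide's frame
- square_tab_mark (a point): the same point of the other tab, on the other side of the pointer, whose raised mark is a plain square
- stop: the sliding stop bar; origin under its middle on the board's top
- tin: round tin, 87 mm wide, 40 mm high, origin under its centre; bystander
- jar: glass jar with dark lid, 65 mm wide, 86 mm high, origin under its centre; bystander
- bowl: small white bowl, 68 mm wide, 35 mm high, origin under its centre; bystander
Things that resemble listed ones, but are neither listed nor needed, are in the scene too. Leave any purple or turquoise look-alike of the part that bears arrow_tab_mark alone.

How it is judged:
By the outcome, as a careful person would: the job done as asked, in the order asked, and still so for the second after the job is handed in, with the robot touching nothing.
It also fails if it takes over 54 s, if anything falls off the work surface, if the arm or the gripper's body presses on something with over 40 N, if the wrist force passes 120 N, or if a joint passes its speed limit or range.

## Working session

There is one attempt and no reset: what is moved stays moved. The work goes in short steps, each a Python script; the robot and the scene stay as the last script left them, time stands still between calls to the robot, and variables do not carry over. Pictures are saved under pics/ and viewed, at most 10 in all, crops included, and the job is handed in when it is done.

```bash
mkdir -p pics; ls; python3 - <<'E'
from plant import *
import cv2,pickle,numpy as np
d={}
for n in("scene","top"):
    c=camera(n);d[n]=c;cv2.imwrite(f"pics/{n}0.png",c["color"])
    print(n,c["fx"],c["fy"],c["cx"],c["cy"],c["distortion"],np.round(c["world_from_camera"],3).tolist())
pickle.dump(d,open("cams0.pkl","wb"));print(grip_depth,read_time_s())
E
```

```text
pics
scene 351.6408885909978 351.6408885909978 251.7444126563329 195.4427568446645 [-0.08834565  0.          0.          0.          0.        ] [[-0.857, -0.245, 0.454, 0.064], [-0.516, 0.377, -0.769, 0.598], [0.017, -0.893, -0.45, 0.475], [0.0, 0.0, 0.0, 1.0]]
top 361.7952159692629 361.7952159692629 250.0748725757355 186.9685605915947 [-0.06388101  0.          0.          0.          0.        ] [[0.006, -0.983, 0.185, 0.274], [-1.0, -0.004, 0.012, -0.103], [-0.011, -0.185, -0.983, 1.078], [0.0, 0.0, 0.0, 1.0]]
-0.0187 0.1
```

View pics/top0.png

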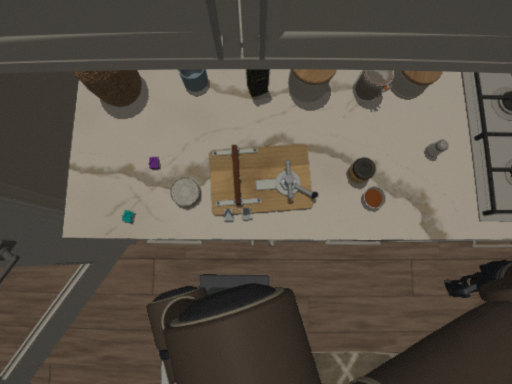

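View pics/scene0.png

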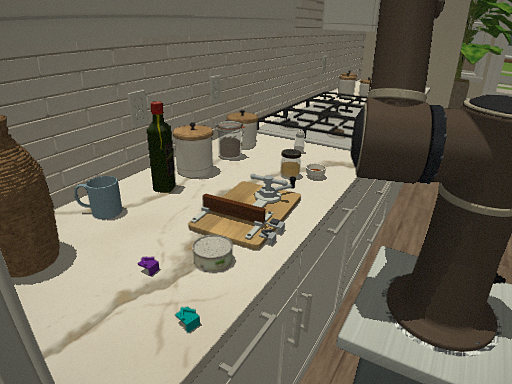

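The top view shows the board at about (210-312, 146-215), the hub at (288,182) and the nut knob at (314,195). The stop is at (237,175). Steel tabs on the near edge are at (228,215) and (247,214). Look-alikes are purple (154,163) and turquoise (128,216), both off the board. Next I'll take a close crop to tell the two tabs apart.

```bash
cat > h.py <<'E'
import cv2,numpy as np
def K(c): return np.array([[c["fx"],0,c["cx"]],[0,c["fy"],c["cy"]],[0,0,1]])
def p2w(c,uv,z):
    n=cv2.undistortPoints(np.array([[uv]],float),K(c),np.array(c["distortion"],float))[0,0]
    T=np.array(c["world_from_camera"]);r=T[:3,:3]@[n[0],n[1],1];o=T[:3,3]
    return o+r*(z-o[2])/r[2]
def w2p(c,P):
    T=np.linalg.inv(np.array(c["world_from_camera"]));P=np.atleast_2d(np.array(P,float))
    return cv2.projectPoints(P,cv2.Rodrigues(T[:3,:3])[0],T[:3,3],K(c),np.array(c["distortion"],float))[0][:,0]
E
python3 - <<'E'
import pickle,cv2
from h import *
d=pickle.load(open("cams0.pkl","rb"));c=d["top"]
for n,uv,z in [("hub",(288,182),.082),("knob",(314,195),.064),("tabL",(228,215),.02),("tabR",(247,214),.02),("ptr",(238,207),.03),("c1",(210,149),.018),("c2",(308,146),.018),("c3",(312,212),.018),("c4",(213,215),.018)]: print(n,p2w(c,uv,z).round(4))
a=cv2.resize(c["color"][140:225,200:325],None,fx=6,fy=6,interpolation=cv2.INTER_CUBIC)
cv2.imwrite("pics/topcrop.png",a)
# wrist view from above the near edge
from plant import *
p=p2w(c,(245,200),.02);print(p)
for q in [(p[0]-.02,p[1]-.03,.33),(p[0]-.0,p[1]-.03,.30)]:
  for y in (-1.57,0,1.57,3.14): print(q,y,inverse_kinematics(q,[3.14159,0,y]))
E
```

```text
hub [ 0.4756 -0.1973  0.082 ]
knob [ 0.4419 -0.2724  0.064 ]
tabL [ 0.3887 -0.0258  0.02  ]
tabR [ 0.392  -0.0816  0.02  ]
ptr [ 0.4112 -0.0554  0.03  ]
c1 [0.5904 0.0327 0.018 ]
c2 [ 0.6007 -0.266   0.018 ]
c3 [ 0.3988 -0.2728  0.018 ]
c4 [0.3887 0.0185 0.018 ]
[ 0.43347052 -0.0754045   0.02      ]
(np.float64(0.41347052434806236), np.float64(-0.10540450385066062), 0.33) -1.57 [-3.51733034e-01 -1.75114431e-01  1.94819520e+00 -9.35281936e-07
  1.36851438e+00  2.78906348e+00]
(np.float64(0.41347052434806236), np.float64(-0.10540450385066062), 0.33) 0 [-3.51731856e-01 -1.75116712e-01  1.94819710e+00 -2.54298150e-06
  1.36851135e+00  1.21906498e+00]
(np.float64(0.41347052434806236), np.float64(-0.10540450385066062), 0.33) 1.57 [-3.51734401e-01 -1.75118067e-01  1.94819824e+00  9.31236166e-07
  1.36850999e+00 -3.50938261e-01]
(np.float64(0.41347052434806236), np.float64(-0.10540450385066062), 0.33) 3.14 [-3.51735582e-01 -1.75115788e-01  1.94819633e+00  2.54446029e-06
  1.36851302e+00 -1.92093977e+00]
(np.float64(0.4334705243480624), np.float64(-0.10540450385066062), 0.3) -1.57 [-3.36200619e-01 -1.11436579e-01  1.95284273e+00 -9.10557624e-07
  1.30018900e+00  2.80459595e+00]
(np.float64(0.4334705243480624), np.float64(-0.10540450385066062), 0.3) 0 [-3.36199456e-01 -1.11438801e-01  1.95284471e+00 -2.59963556e-06
  1.30018586e+00  1.23459757e+00]
(np.float64(0.4334705243480624), np.float64(-0.10540450385066062), 0.3) 1.57 [-3.36201871e-01 -1.11440154e-01  1.95284592e+00  9.06421727e-07
  1.30018438e+00 -3.35405786e-01]
(np.float64(0.4334705243480624), np.float64(-0.10540450385066062), 0.3) 3.14 [-3.36203038e-01 -1.11437934e-01  1.95284394e+00  2.60107473e-06
  1.30018752e+00 -1.90540741e+00]
```

View pics/topcrop.png

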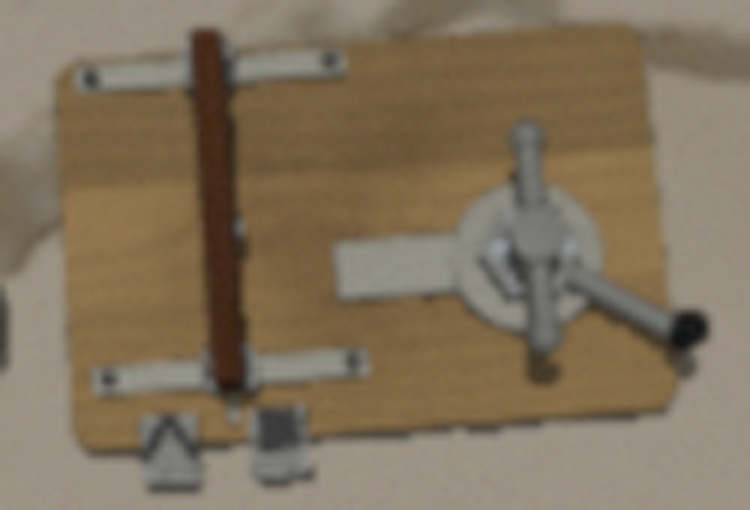

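The crop settles it: the left tab (crop 168,430) has the two slanting bars of the arrow, and the right tab (280,430) has a dark square. The pointer tip is at crop (233,413), so the stop must go left, which is counter-clockwise. Now a wrist view for a precise measurement.

```bash
python3 - <<'E'
from plant import *
import cv2,pickle,numpy as np
from h import *
move_ptp([.40,-.12,.36],[3.14159,0,1.57])
c=camera("wrist");pickle.dump(c,open("w1.pkl","wb"));cv2.imwrite("pics/w1.png",cv2.resize(c["color"],(800,600),interpolation=cv2.INTER_CUBIC))
print(np.round(c["world_from_camera"],3).tolist(),c["fx"],read_time_s(),read_q())
print(w2p(c,[[.475,-.197,.082],[.389,-.026,.02],[.4112,-.0554,.03],[.44,-.27,.064]]).round()*800/512)
E
```

```text
[[1.0, -0.002, -0.002, 0.4], [-0.002, -0.949, -0.317, -0.038], [-0.001, 0.317, -0.949, 0.502], [0.0, 0.0, 0.0, 1.0]] 330.8358897467879 2.0083 [-3.97195965e-01 -2.10636982e-01  1.91939885e+00 -2.82885383e-04
  1.43340729e+00 -3.94977162e-01]
[[492.1875 321.875 ]
 [392.1875 117.1875]
 [418.75   151.5625]
 [448.4375 387.5   ]]
```

View pics/w1.png

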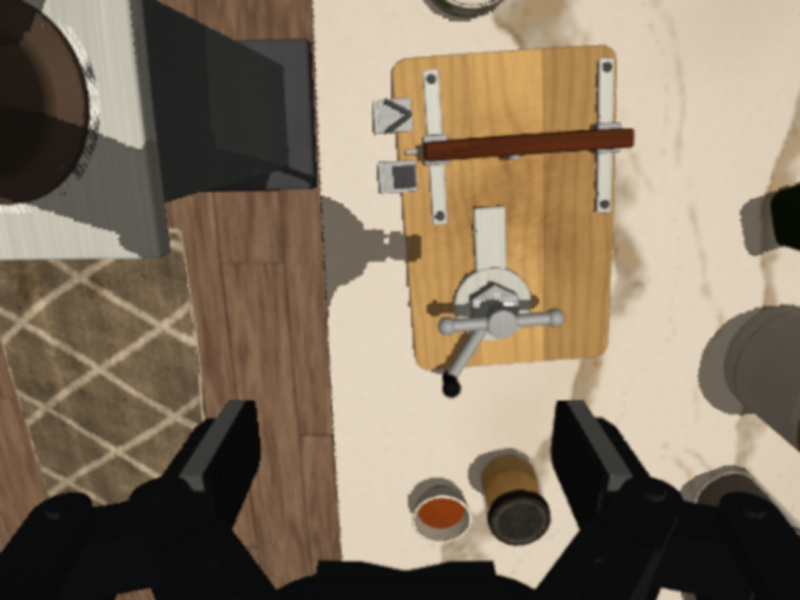

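The wrist view (800x600) shows the arrow tip at about (411,116), the pointer tip at (405,152) and the square at (404,177). The hub is at (502,322), the handle ends at (446,326) and (557,318), and the nut knob at (451,386). The jar and bowl stand clear below. I'll compute positions from these.

```bash
python3 - <<'E'
import pickle
from h import *
c=pickle.load(open("w1.pkl","rb"))
f=lambda u,v,z:p2w(c,((u+.5)*.64-.5,(v+.5)*.64-.5),z)
P={n:f(*a) for n,a in dict(hub=(502,322,.082),h1=(446,326,.0735),h2=(557,318,.0735),knob=(451,386,.064),arrow=(411,116,.022),sq=(404,177,.022),ptr=(405,152,.03),bA=(425,155,.066),bB=(634,137,.066),e1=(395,100,.018),e2=(413,340,.018),e3=(617,70,.018),e4=(608,335,.018),t1=(420,58,.018),t2=(595,47,.018),jar=(519,517,.086),bowl=(441,512,.035)).items()}
for k,v in P.items(): print(k,v.round(4))
for a,b in(("e2","e1"),("e4","e3")): d=P[b]-P[a];print("yaw",np.arctan2(-d[0],d[1]))
for a,b in(("bA","bB"),("t1","t2"),("h1","h2")): d=P[b]-P[a];print("yaw",np.arctan2(d[1],d[0]))
d=P["knob"]-P["hub"];print("lever",np.degrees(np.arctan2(d[1],d[0]))%360,np.hypot(*d[:2]))
y=.045
R=np.array([[np.cos(y),-np.sin(y)],[np.sin(y),np.cos(y)]])
for n in("arrow","sq"): print(n,"dy",(R.T@(P[n]-P["ptr"])[:2]))
E
```

```text
hub [ 0.4836 -0.1967  0.082 ]
h1 [ 0.4356 -0.2035  0.0735]
h2 [ 0.5343 -0.1963  0.0735]
knob [ 0.4425 -0.2681  0.064 ]
arrow [ 0.4048 -0.0252  0.022 ]
sq [ 0.3985 -0.0783  0.022 ]
ptr [ 0.3995 -0.0559  0.03  ]
bA [ 0.4158 -0.057   0.066 ]
bB [ 0.588  -0.0407  0.066 ]
e1 [ 0.3907 -0.0114  0.018 ]
e2 [ 0.4071 -0.2401  0.018 ]
e3 [0.587  0.0163 0.018 ]
e4 [ 0.6065 -0.2355  0.018 ]
t1 [0.4126 0.0235 0.018 ]
t2 [0.5655 0.0349 0.018 ]
jar [ 0.5136 -0.4054  0.086 ]
bowl [ 0.4389 -0.442   0.035 ]
yaw 0.07149417629854385
yaw 0.07727540437815984
yaw 0.09401985495741803
yaw 0.07401238245153129
yaw 0.073530347499562
lever 240.1305176814934 0.08236592462090138
arrow dy [0.00673197 0.03045164]
sq dy [-0.00198456 -0.02237389]
```

```bash
cat >> h.py <<'E'
AX=np.array([.485,-.1985])
def pose(deg,r,z):
    t=np.radians(deg);return [AX[0]+r*np.cos(t),AX[1]+r*np.sin(t),z],[np.pi,0,t-np.pi]
def arc(a,b,r,z,step=9,speed=.06,limit=None):
    from plant import move_l,read_contact_force
    for g in np.linspace(a,b,int(np.ceil(abs(b-a)/step))+1)[1:]:
        s=move_l(*pose(g,r,z),speed=speed,force_limit=limit)
        print(round(g,1),s,np.round(read_contact_force(),1))
        if s: break
    return g
E
python3 - <<'E'
from plant import *
from h import *
gripper_to(.4)
move_ptp(*pose(240.2,.085,.15)); print(read_time_s(),read_contact_force().round(1))
print("hit",move_l(pose(240.2,.085,.04)[0],speed=.12,force_limit=12),read_contact_force(),read_tcp_pos())
arc(240.2,287,.085,.04)
print(read_time_s())
move_l(pose(287-3,.085,.04)[0]);move_l(pose(284,.085,.16)[0],speed=.2)
c=camera("wrist");t=camera("top")
import pickle,cv2;pickle.dump((c,t),open("w2.pkl","wb"))
cv2.imwrite("pics/t2.png",cv2.resize(t["color"][140:225,200:325],None,fx=6,fy=6,interpolation=cv2.INTER_CUBIC));print(read_time_s())
E
```

```text
3.5833 [ 1.5 -0.2 -0.2]
hit False [-0.10657797 -0.01356597 -0.157434  ] [ 0.44352084 -0.27272814  0.04079793]
248.0 False [ 0.1  0.2 -0.1]
255.8 False [-2.1  1.9  2.2]
263.6 False [-2.7  1.1  0.6]
271.4 False [-2.7  0.9  1.1]
279.2 False [-3.3  0.3  0.1]
287.0 False [-2.6 -0.1 -0.7]
6.7
7.8
```

```bash
python3 - <<'E'
from plant import *
from h import *
import pickle
move_ptp([.44,-.15,.30],[np.pi,0,1.57])
c=camera("wrist");pickle.dump(c,open("w3.pkl","wb"))
cv2.imwrite("pics/w3.png",cv2.resize(c["color"],(800,600),interpolation=cv2.INTER_CUBIC));print(read_time_s())
E
```

```text
8.675
```

View pics/w3.png

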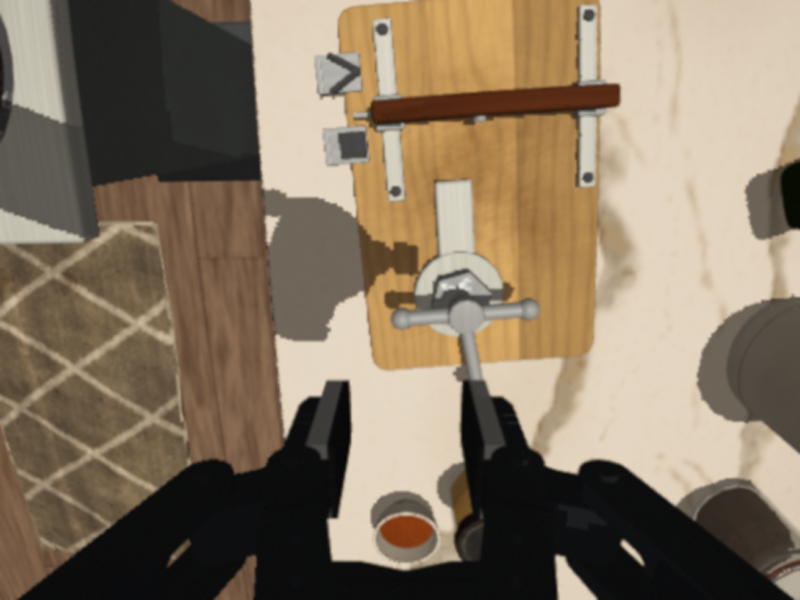

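The lever now points at about 282°, having turned about 41°, so the nut is loose and the handle hasn't moved. Next I'll turn the adjuster about 115° counter-clockwise by gripping the near ball.

```bash
python3 - <<'E'
from plant import *
from h import *
import pickle
A=184.2
gripper_to(.45)
move_ptp(*pose(A,.048,.16))
print("hit",move_l(pose(A,.048,.058)[0],speed=.12,force_limit=12))
gripper_to(0.0,20);print("w",read_gripper_width(),read_contact_force().round(1))
arc(A,A+114,.048,.058,step=12,speed=.07,limit=35)
print(read_contact_force().round(1));gripper_to(.45)
p=read_tcp_pos();move_l([p[0],p[1],.16],speed=.2)
move_ptp([.42,-.12,.27],[np.pi,0,1.57])
c=camera("wrist");pickle.dump(c,open("w4.pkl","wb"))
cv2.imwrite("pics/w4.png",cv2.resize(c["color"],(800,600),interpolation=cv2.INTER_CUBIC));print(read_time_s())
E
```

```text
hit False
w 0.17748433640516217 [-1.  -3.5  3.6]
195.6 False [-1.5  2.7  6.5]
207.0 False [-2.4  2.4  8.9]
218.4 False [-3.1  1.   9.5]
229.8 False [-5.3  0.8 10.4]
241.2 False [-5.6 -0.7  9.2]
252.6 False [-5.7 -1.5  9.3]
264.0 False [-6.4 -1.8  8.9]
275.4 False [-6.7 -3.2  9.1]
286.8 False [-6.2 -3.   8.6]
298.2 False [-6.4 -3.3  7.9]
[-6.4 -3.3  7.9]
16.8167
```

View pics/w4.png

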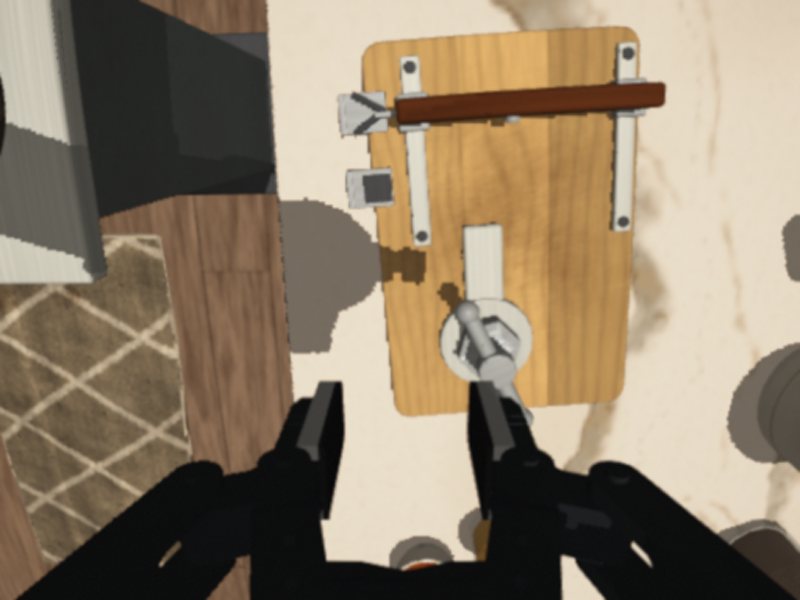

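```bash
python3 - <<'E'
from plant import *
from h import *
import pickle
move_ptp([.40,-.109,.13],[np.pi,0,1.57])
c=camera("wrist");pickle.dump(c,open("w5.pkl","wb"))
u,v=w2p(c,[[.402,-.027,.026]])[0];u0,v0=int(u)-40,max(int(v)-30,0);print(u0,v0,read_time_s())
cv2.imwrite("pics/w5.png",cv2.resize(c["color"][v0:v0+60,u0:u0+80],None,fx=10,fy=10,interpolation=cv2.INTER_CUBIC))
E
```

```text
220 53 17.4917
```

View pics/w5.png

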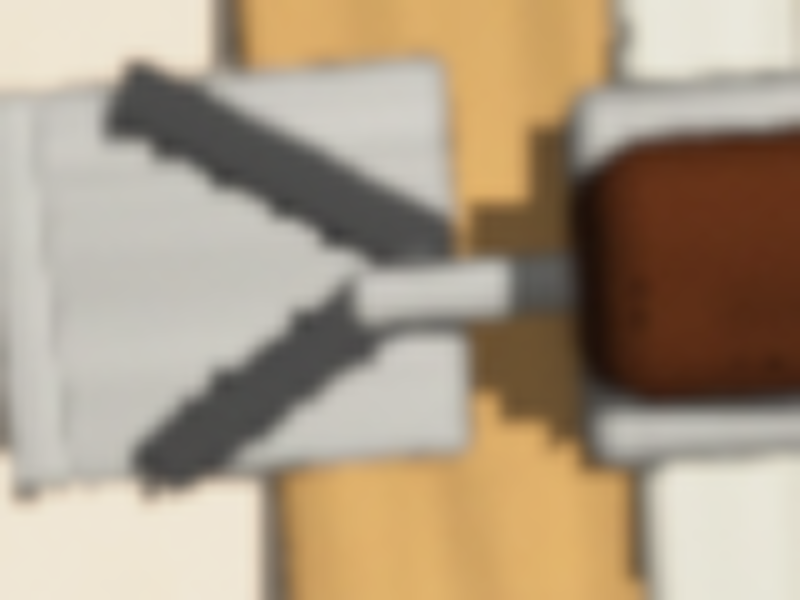

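```bash
python3 - <<'E'
import pickle
from h import *
c=pickle.load(open("w5.pkl","rb"))
g=lambda x,y,z:p2w(c,(220+(x+.5)/10-.5,53+(y+.5)/10-.5),z)
y=.074;Rt=np.array([[np.cos(y),np.sin(y)],[-np.sin(y),np.cos(y)]])
for zt in(.02,.024):
  tab=[Rt@g(*p,zt)[:2] for p in((445,60),(467,448))];arm=[Rt@g(*p,zt+.002)[:2] for p in((120,95),(160,470))]
  print("tab",np.mean(tab,0),"w",tab[0]-tab[1],"arrow mid",np.mean(arm,0))
for p in((358,298),(510,287)): print("ptr",Rt@g(*p,.032)[:2])
c=pickle.load(open("w4.pkl","rb"))
f=lambda u,v,z:p2w(c,((u+.5)*.64-.5,(v+.5)*.64-.5),z)
h=f(497,365,.082);b=f(467,313,.074);print(h,b,np.degrees(np.arctan2(*(b-h)[1::-1]))+180,np.hypot(*(b-h)[:2]))
c=pickle.load(open("w3.pkl","rb"))
print(f(466,316,.082),(f(401,318,.074)+f(530,309,.074))/2)
E
```

```text
tab [ 0.40223377 -0.05312431] w [0.0003347 0.0272295] arrow mid [ 0.37930677 -0.05335998]
tab [ 0.40216351 -0.05318245] w [0.00032939 0.02679705] arrow mid [ 0.37960298 -0.05341481]
ptr [ 0.39503461 -0.05556124]
ptr [ 0.4055987  -0.05561461]
[ 0.48342816 -0.19354329  0.082     ] [ 0.46181308 -0.15769691  0.074     ] 301.0896275033484 0.04185898471044899
[ 0.4841586  -0.19822601  0.082     ] [ 0.48472345 -0.19914379  0.074     ]
```

The pointer tip is 2.3 mm short (to the right) of the arrow axis, so it needs another +8.8° counter-clockwise.

```bash
cat > turn.py <<'E'
from plant import *
from h import *
import pickle,sys
A,D,n=float(sys.argv[1]),float(sys.argv[2]),sys.argv[3]
gripper_to(.45)
move_ptp(*pose(A,.048,.16))
print("hit",move_l(pose(A,.048,.058)[0],speed=.12,force_limit=12))
gripper_to(0.0,20)
arc(A,A+D,.048,.058,step=12,speed=.03,limit=35)
gripper_to(.45)
p=read_tcp_pos();move_l([p[0],p[1],.16],speed=.2)
move_ptp([.40,-.109,.13],[np.pi,0,1.57])
c=camera("wrist");pickle.dump(c,open(n+".pkl","wb"));print(read_time_s())
cv2.imwrite(f"pics/{n}.png",cv2.resize(c["color"][53:113,220:300],None,fx=10,fy=10,interpolation=cv2.INTER_CUBIC))
E
python3 turn.py 298.2 8.8 w6
```

```text
hit False
307.0 False [-4.2 -3.3  6.4]
21.9917
```

View pics/w6.png

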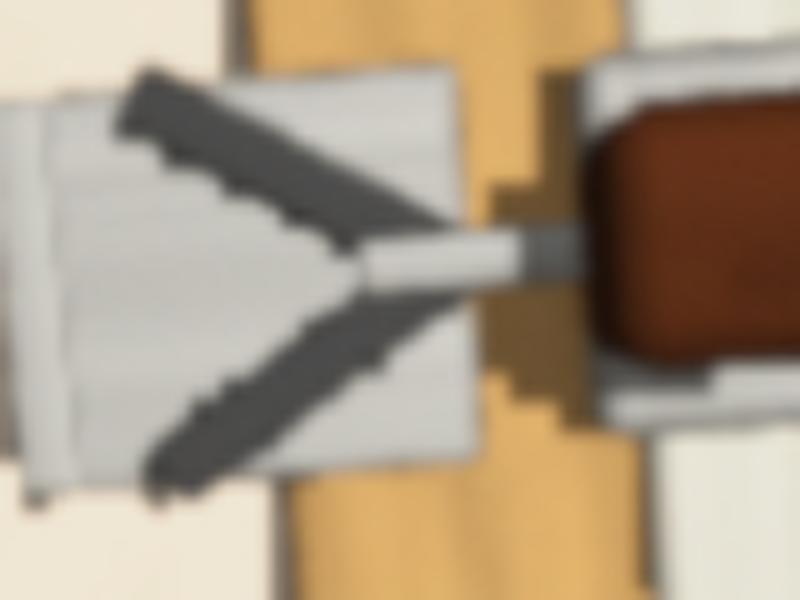

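The pointer is now at crop (367,265), against the arrow axis at about (367,269). That is 0.3 mm off, so they are in line. Now I'll tighten the nut.

```bash
python3 - <<'E'
from plant import *
from h import *
import pickle
gripper_to(.4)
move_ptp(*pose(283,.085,.15))
print("hit",move_l(pose(283,.085,.04)[0],speed=.12,force_limit=12))
g=arc(283,247,.085,.04,step=9)
g=arc(g,225,.085,.04,step=22,speed=.03,limit=22)
p=read_tcp_pos();print(p,np.degrees(np.arctan2(p[1]-AX[1],p[0]-AX[0]))%360,read_contact_force().round(1))
pause(.2);print(read_contact_force().round(1))
a=np.degrees(np.arctan2(p[1]-AX[1],p[0]-AX[0]))%360
move_l(pose(a+5,.085,.04)[0],speed=.05);move_l(pose(a+5,.085,.16)[0],speed=.2)
move_ptp([.40,-.12,.33],[np.pi,0,1.57])
c=camera("wrist");pickle.dump(c,open("w7.pkl","wb"));print(read_time_s())
cv2.imwrite("pics/w7.png",cv2.resize(c["color"],(800,600),interpolation=cv2.INTER_CUBIC))
E
```

```text
hit False
274.0 False [ 2.  -0.   1.3]
265.0 False [ 3.4 -0.3  2. ]
256.0 False [ 3.2 -2.8  2.8]
247.0 False [ 2.8 -3.   2.7]
225.0 True [ 2.5 -2.3 -1.6]
[ 0.43827887 -0.26777639  0.04109839] 236.00362892758045 [ 2.5 -2.3 -1.6]
[ 1.1 -0.1 -0.8]
28.6
```

View pics/w7.png

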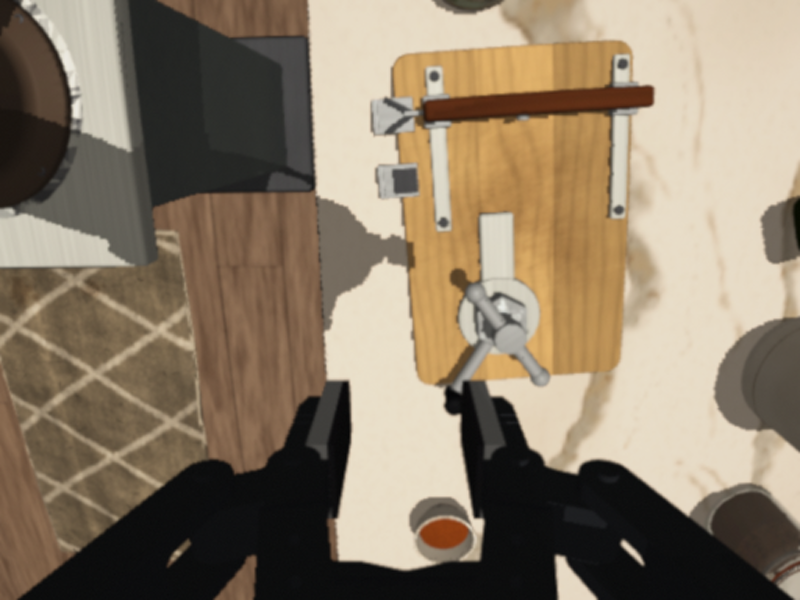

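The lever is back near 240° and the stop is still at the arrow. I'll press once more to confirm the end stop, then clear the arm and check with the top camera.

```bash
python3 - <<'E'
from plant import *
from h import *
import pickle
move_ptp(*pose(241,.085,.15))
print("hit",move_l(pose(241,.085,.04)[0],speed=.12,force_limit=12))
s=arc(241,222,.085,.04,step=19,speed=.03,limit=30)
p=read_tcp_pos();a=np.degrees(np.arctan2(p[1]-AX[1],p[0]-AX[0]))%360;print(a,p)
move_l(pose(a+5,.085,.04)[0],speed=.05);move_l(pose(a+5,.085,.16)[0],speed=.2)
move_ptp([.40,-.109,.13],[np.pi,0,1.57]);c=camera("wrist")
move_ptp([.25,-.5,.3],[np.pi,0,1.57]);t=camera("top");pickle.dump((c,t),open("w8.pkl","wb"));print(read_time_s())
a=cv2.resize(c["color"][53:113,220:300],(400,300),interpolation=cv2.INTER_CUBIC);b=cv2.resize(t["color"][145:235,195:315],(400,300),interpolation=cv2.INTER_CUBIC)
cv2.imwrite("pics/w8.png",np.hstack([a,b]))
E
```

```text
hit False
222.0 True [ 1.9 -1.8 -0.4]
236.35444151916568 [ 0.43904824 -0.26754379  0.04432224]
34.9667
```

View pics/w8.png

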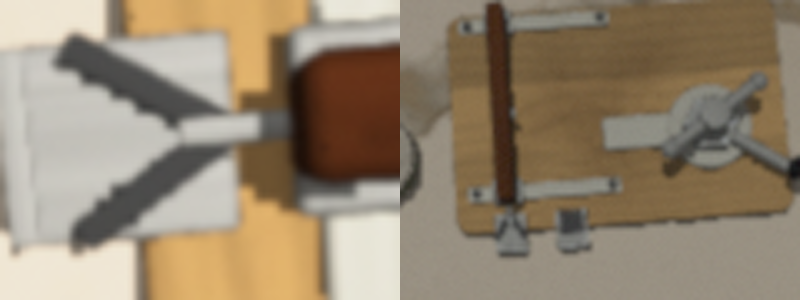

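The second press stopped at the same angle (236.4° against 236.0°), so the nut is on its end stop. The pointer (left panel, 183,131) still lies on the arrow's axis, and the lever is back in its original direction.

```bash
python3 -c "
from plant import *
print(sign_off(),read_time_s())"
```

```text
the job is handed in; nothing more can be done
the job is handed in; nothing more can be done
```

The job is handed in: I loosened the nut about 41°, turned the adjuster counter-clockwise until the pointer was within about 0.3 mm of the arrow tab (by camera), and swung the nut back to its tight end stop, with about 35 s of the 54 s used and the tin, jar and bowl left alone.

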